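Set the lamp between the camels and hold the stone lantern shade over it

ROBOT

A 6-joint arm with a two-finger parallel gripper is mounted at the origin on the work surface. World frame = base frame: x ahead of the robot, y to its left, z up, the work surface at z = 0. Lengths are in mm, angles in degrees, forces in N, time in s.
With the tool pointing down it reaches from about 300 to 850 mm from the base axis. Payload 4.2 kg.
Tool frame: the origin (TCP) lies midway between the tips of the shut fingers; the grasp point (between the pads) lies 19 mm behind it (env.grasp_offset is the distance from the TCP to the grasp point, in mm); z points along the fingers, y is the line along which they close (so a half turn about z gives the same grasp; the last joint's range is limited). The gripper opens to 91 mm and grips with 3 to 60 N. Pads are 32 mm wide; open, the fingers measure 118 mm over their backs; the gripper's body (76 mm by 178 mm) begins 60 mm behind the grasp point.
Start: joints at [-76.089, 18.312, 89.639, -0, 72.044, -1.146], TCP at [149.379, -555.274, 213.976] pointing down, gripper open.
Joint ranges: [-177.97, 177.97], [-48.28, 115.42], [12.27, 149.76], [-77.06, 257.06], [2.81, 150.46], [-146.56, 146.56]. Speed limits (degrees/s): [147.25, 147.25, 180, 180, 180, 180].

INTERFACE

Orientations are given as [roll, pitch, yaw] about the fixed x, y, z axes, in that order (R = Rz(yaw) Ry(pitch) Rx(roll)).
In Python, from workcell import env, optics gives the robot as it stands. The module is installed in compiled form; this text tells all that it offers.
- The arm moves only by the tool send_rows, never from a script. Its argument "targets" is a list that holds one entry, the list of rows, each a list of 7 numbers: the turn, a rotation vector about the world's x, y, z scaled (see below), then the shift along the world's x, y, z scaled (see below), then the closure, from -1 (fully open) to 1 (shut). In form: [[[rx, ry, rz, x, y, z, gripper], ...]]. A call has 1 to 12 rows; each row shifts and turns the commanded pose from where the row before left it; what a row does not reach is not made up. The controller multiplies each number of a shift by 0.2 m and each number of a turn by pi/2 rad. A row lasts 1/10 s, in which the tool goes at most 50 mm and 8.59 degrees, less where a joint would pass 70% of its speed; a pose out of reach is approached as far as the arm can. A call with a number of a shift or a turn outside -1 to 1 is refused whole. A call with a gripper value outside its range is refused whole. The fingers move at their own pace and stop on an object; "grip_force" is the grip in N (left out, the last holds). Time passes only in rows, so rows that do not move let the fingers close. It gives the time, the measured TCP pose, the force, the opening and the grip force at its end, in the units of the state.
- env.state(): the state, without advancing time (a new reading comes with each control period).
- optics.grab_frame(name): name is "scene" or "top"; returns (picture, depth): 420x560x3 uint8, red, green, blue; 420x560 float32, mm along the optical axis (not along the pixel's ray), 0 where there is no reading.
- optics.camera_info(name): a dict with "camera_matrix" (3x3 intrinsics, pixels), "R" (3x3) and "t" (3): a world point X has camera coordinates R X + t. Camera axes: x right, y down, z forward; pixel columns grow to the right and rows downward; lengths in mm; the calibration is good to about 2 mm. A picture is of the moment at which its call begins. camera_info takes no time and is no camera call.
- env.job_done(): hands the job in; it is judged then, once.
Trained networks look in the newest picture that a camera, given by its name, has taken for a name from the list of things; names that differ only in an ending like _2 or _b are one class to them, and where a whole thing is asked for, a point or a joint stands for the part that bears it (a point fixed in the world has none). Each returns a list of dicts, best first, with "conf" (0 to 1); they miss things now and then, are a little off and sometimes report something else, mostly with a low value. They report only what shows in the picture. A call takes as long as a camera call. They do not tell look-alikes from the thing itself.
- optics.silhouettes(camera, name): "mask" (420x560 bool, what is visible of it) and "at" ([column, row] in pixels, amid what is visible of it).
- optics.place_of(camera, name): "at" ([column, row] in pixels: a listed point, or the origin of a listed thing).
The state is a dict: "time_s": time; "qpos": joint angles; "qvel": joint speeds; "effort": joint torques, N m; "ee_pos": TCP position; "ee_rot": TCP orientation; "force": force on the tool from outside, world axes, zero at the start; "torque": the same for the moment, N m; "gripper_width": finger opening in mm; "gripper_force": force on a finger pad.
Only numpy, scipy, OpenCV 4.12 (cv2) and the standard library are available. Lean on these libraries where they do the work, as an engineer would, in place of code of your own. Each camera call takes 0.05 s, during which the arm holds its last target. There are 200 camera calls.

TASK

Set the lamp on its oblong stone foot upright on the table midway between the two matching camel busts that stand free on it, one behind the other, in line with them, and let go of it. Then take the oblong lantern shade by the tab on its roof, carry it over the tops of the row of carvings without bumping it, and finish holding it still in the gripper: level, centred over the lamp, long side over the foot's long side, its rim about two centimetres above the lamp's top, touching nothing. Never bump the lamp with the shade, and leave the camels and all other carvings and tools where they are.

Things in the scene. Friction and masses are not known exactly. Their poses are not given: they have to be found in the camera images.
- lamp: Lamp on an oblong stone foot, loose, 0.4 kg, on the left. Foot: slab 100 (x) by 76 mm (y), 16 mm thick. On its middle a white round holder, 34 mm diameter, 16 to 48 mm above the underside, to grip it by, with a low white dome up to 60 mm (top of the lamp). Origin: centre of the slab's underside; z up.
- shade: Oblong stone lantern shade, open below, loose, 0.55 kg, on the right beyond the row. Walls 96 (x) by 70 mm (y), 6 thick, 0 to 70 mm up; roof 100 x 74 (70 to 80 mm), step 70 x 48 (to 92 mm), then an upright tab to hold it by, 44 mm along x, 16 mm thick along y, 92 to 124 mm up. Origin: centre of the rim's underside, z up. A half turn leaves it the same.
- near_camel: Grey stone camel bust nearer the robot, loose, round foot 60 mm in diameter, 130 mm tall. Origin: centre of its underside; its x axis points to the far camel, its face looks along its y axis.
- far_camel: The matching camel bust farther from the robot, same size; its centre is 240 mm from the near camel's. Origin: centre of its underside.
- row: Four stone carvings in a row on a wooden board, fixed, between the shade and the camels. Board 320 mm (its x, away from the robot) by 80 mm (its y), 20 mm thick; carvings along its middle, none wider than the board, the tallest reaching 150 mm above the table. Origin: centre of the board's underside.
- dome: Round domed lantern, 80 mm diameter, 95 mm tall, to be left alone; on the robot's right near the shade. Origin: centre of its underside.
- bowl: Small stone bowl, 90 mm diameter, 40 mm tall, left alone, at the near left. Origin: centre of its underside.
- owl: Stone owl, 70 mm diameter, 104 mm tall, left alone, at the back. Origin: centre of its underside.
- tortoise: Small stone tortoise, 72 mm shell, 36 mm tall, left alone, at the back left. Origin: centre of its underside.
- mallet: Wooden mallet lying down, 260 mm long, left alone, on the right side. Origin: underside, along its length.
- chisel: Chisel with wooden handle lying down, 190 mm long, left alone, at the near right. Origin: underside, along its length.
There are look-alikes about, which are no part of the job. Leave any green look-alike of the near_camel alone. Leave any pink look-alike of the lamp alone.

How it is judged:
By the outcome, as a careful person would: the job done as asked, in the order asked, and still so for the second after the job is handed in, while the arm keeps its last pose, push and grip.
It also fails if it takes over 69 s, if anything falls off the work surface, if the arm or the gripper's body presses on something with over 40 N, if the wrist force passes 120 N, or if a joint passes its speed limit or range.

## Working session

There is one attempt and no reset: what is moved stays moved. The work goes in short steps, Python scripts to look and compute and a tool call to move; the robot and the scene stay as the last step left them, time stands still between calls to the robot, and variables do not carry over. Pictures are saved under pics/ and viewed, at most 10 in all, crops included, and the job is handed in when it is done.

Besides the shell and the picture viewer there is one more tool, called after "Call:" in YAML: its name, and indented under it one key for each argument. send_rows: Moves the arm, as the interface text tells. Its arguments: {"type":"object","properties":{"targets":{"type":"array"},"grip_force":{"type":"number"}},"required":["targets"]}

```bash
mkdir -p pics
cat > h.py <<'E'
import numpy as np, cv2
from workcell import env, optics
def grab(n,fn=None):
    p,d=optics.grab_frame(n)
    if fn: cv2.imwrite('pics/'+fn,p[:,:,::-1])
    return p,d
def pts(n,d):
    c=optics.camera_info(n);K=np.array(c['camera_matrix']);R=np.array(c['R']);t=np.array(c['t']).ravel()
    v,u=np.mgrid[:d.shape[0],:d.shape[1]]
    X=np.stack([(u-K[0,2])/K[0,0]*d,(v-K[1,2])/K[1,1]*d,d],-1)
    W=(X-t)@R
    W[d<=0]=np.nan
    return W
E
python3 - <<'E'
from h import *
np.set_printoptions(precision=1,suppress=True)
for n in ['scene','top']:
    p,d=grab(n,n+'1.png'); W=pts(n,d); np.save(n+'W.npy',W); np.save(n+'P.npy',p)
    c=optics.camera_info(n); print(n,-np.array(c['R']).T@np.array(c['t']).ravel())
    for k in ['lamp','shade','near_camel','far_camel','row','dome','bowl','owl','tortoise','mallet','chisel']:
        for s in optics.silhouettes(n,k):
            if s['conf']<.3: continue
            m=s['mask']; w=W[m]; w=w[~np.isnan(w[:,0])]
            hi=w[w[:,2]>np.percentile(w[:,2],95)-4]
            col=p[m].mean(0)
            print(k,round(s['conf'],2),np.array(s['at']),m.sum(),'med',np.median(w,0),'zmax',np.percentile(w[:,2],98),'top',hi.mean(0),'lo',np.percentile(w,2,axis=0)[:2],'hi',np.percentile(w,98,axis=0)[:2],'col',col)
print(env.state())
E
```

```text
scene [1592.4  718.  1189.4]
lamp 0.9 [426.4 284.3] 721 med [515.2 503.   17.6] zmax 60.148731715629715 top [506.6 498.1  58.2] lo [464.9 448.2] hi [558.7 550.7] col [212.3 153.1 165.2]
lamp 0.64 [377.2 269.3] 688 med [532.3 349.5  17. ] zmax 59.77579504733564 top [524.1 344.5  57.8] lo [468.  302.3] hi [573.8 385.7] col [183.4 165.4 141.7]
shade 0.66 [208.8 200.2] 879 med [ 617.9 -276.8   75. ] zmax 123.2031998729624 top [ 605.8 -288.7  121.3] lo [ 565.6 -336. ] hi [ 657.9 -240.6] col [136.3 118.5  98.3]
near_camel 0.82 [341.1 223.1] 468 med [461.7 161.7  55.4] zmax 126.63452148972775 top [453.5 157.5 124.2] lo [340.8 118.5] hi [480.3 188.5] col [123.8 115.  103.3]
near_camel 0.7 [320.7 210.9] 393 med [424.7  66.2  56.7] zmax 126.19757953424929 top [415.5  62.8 123.3] lo [385.1  35.3] hi [439.3  85.9] col [ 55.2 122.6  54.1]
near_camel 0.49 [218.6 172.8] 357 med [ 469.8 -354.    58.5] zmax 93.09282865150067 top [ 460.3 -368.1   90.2] lo [ 435.3 -390. ] hi [ 491.3 -332.2] col [140.4 121.8 100.4]
far_camel 0.92 [299.3 267.6] 550 med [700.9 157.4  50.7] zmax 126.43848812304579 top [694
[... 3399 characters left out ...]
1.8 -565.    24.2] zmax 30.98623417375789 top [ 419.8 -567.    27.9] lo [ 263.4 -610.7] hi [ 511.8 -534.3] col [193.9 155.3 107.9]
chisel 0.76 [413.5 302.5] 378 med [ 281.8 -425.3   22.5] zmax 30.513191180241733 top [ 278.  -441.3   27.6] lo [ 265.4 -483.5] hi [ 293.9 -309.4] col [154.6 117.8  87.3]
{'time_s': 1.2, 'qpos': array([-76.1,  18.3,  89.6,   0. ,  72. ,  -1.1]), 'qvel': array([-0.1, -0.1,  0. ,  0. , -0.1, -0. ]), 'effort': array([  0. , -41.2, -23.2,   0.1,   0. ,  -0. ]), 'ee_pos': array([ 149.4, -555.3,  214. ]), 'ee_rot': array([180. ,   0. ,  15.1]), 'force': array([-0.5, -0.6, -0.4]), 'torque': array([ 0., -0.,  0.]), 'gripper_force': 0.0, 'gripper_width': 91.21720637179936}
```

Run:
```python
from h import *
np.set_printoptions(precision=1,suppress=True)
p=cv2.imread('pics/top1.png'); s=cv2.imread('pics/scene1.png')
a=cv2.resize(p[110:300,80:280],(420,400)); b=cv2.resize(s[180:330,260:450],(380,300))
im=np.zeros((400,800,3),np.uint8); im[:,:420]=a; im[:300,420:]=b; cv2.imwrite('pics/crop.png',im)
W={n:np.load(n+'W.npy') for n in ['top','scene']}
def near(n,c,r,z0,z1):
    w=W[n].reshape(-1,3); return w[(np.hypot(w[:,0]-c[0],w[:,1]-c[1])<r)&(w[:,2]>z0)&(w[:,2]<z1)]
def rect(nm,c,r,z0,z1):
    for n in W:
        w=near(n,c,r,z0,z1)
        if len(w)>5: print(nm,n,len(w),cv2.minAreaRect(w[:,:2].astype(np.float32)),w.mean(0))
rect('lampslab',(522,341),75,10,22); rect('lampdome',(522,341),75,50,65)
rect('shade tab',(603,-293),75,105,130); rect('shade roof',(603,-293),80,70,90);rect('shade step',(603,-293),80,88,130)
for nm,c in [('near',(452,155)),('far',(692,151))]:
    for z0,z1 in [(4,12),(12,25),(25,60),(60,100),(100,135)]: rect(f'{nm} {z0}',c,45,z0,z1)
rect('board',(550,-105),190,12,25); rect('rowtop',(550,-105),190,110,160)
print(near('top',(572,153),40,-20,50).mean(0),near('scene',(572,153),40,-20,50).mean(0))
```

```text
lampslab top 726 ((518.4185791015625, 324.9908752441406), (111.7190170288086, 99.71620178222656), 78.65230560302734) [521.  339.3  16.3]
lampslab scene 463 ((521.4739379882812, 343.0045471191406), (78.44041442871094, 104.65829467773438), 77.8475341796875) [530.4 346.   16.4]
lampdome top 79 ((520.6558837890625, 341.1435852050781), (28.852081298828125, 26.93745994567871), 1.703575611114502) [521.4 340.6  56.7]
lampdome scene 58 ((523.85693359375, 343.47747802734375), (29.95686912536621, 24.554821014404297), 76.2978744506836) [524.9 344.8  56.9]
shade tab top 108 ((603.3871459960938, -293.91790771484375), (16.067041397094727, 44.30886459350586), 56.399227142333984) [ 602.  -292.5  122.6]
shade tab scene 91 ((604.8461303710938, -289.770263671875), (23.28232765197754, 43.01396942138672), 50.913795471191406) [ 605.5 -290.4  117.9]
shade roof top 557 ((603.303466796875, -293.81463623046875), (73.82659912109375, 100.97420501708984), 56.157745361328125) [ 601.1 -291.6   81.2]
shade roof scene 267 ((603.275390625, -291.3563232421875), (85.48870849609375, 102.28548431396484), 58.53279876708984
[... 2939 characters left out ...]
2, 162.28555297851562), (52.7713508605957, 26.331453323364258), 67.28458404541016) [697.5 160.9 115.9]
board top 1508 ((529.3953857421875, -90.03810119628906), (281.8171691894531, 322.099853515625), 50.77140426635742) [ 544.8 -104.4   20.2]
board scene 638 ((541.36083984375, -117.04141235351562), (243.3448486328125, 319.2925720214844), 71.02042388916016) [584.7 -92.3  19.6]
rowtop top 704 ((551.2869262695312, -185.3715362548828), (262.5061950683594, 214.45101928710938), 2.5737509727478027) [ 536.2 -115.7  127.4]
rowtop scene 455 ((555.671630859375, -184.05096435546875), (270.91864013671875, 215.02976989746094), 2.465179204940796) [ 544.  -112.2  125.4]
[571.8 152.8   0.7] [572.2 153.1   1. ]
```

View pics/top1.png

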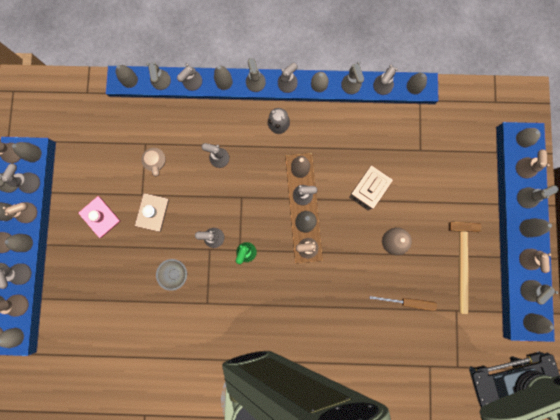

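View pics/crop.png

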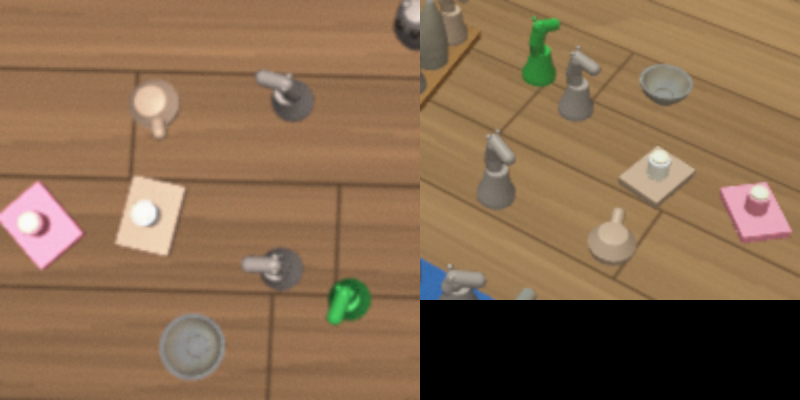

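```bash
cat >> h.py <<'E'
from scipy.optimize import least_squares
def cyl(W,P,c,r,z0,z1,rad):
    # merged clouds of both views, circle fit of given radius to the outermost points per direction
    out=[]
    for n in W:
        w=W[n].reshape(-1,3); m=(np.hypot(w[:,0]-c[0],w[:,1]-c[1])<r)&(w[:,2]>z0)&(w[:,2]<z1); out.append(w[m][:,:2])
    return out
E
python3 - <<'E'
from h import *
np.set_printoptions(precision=1,suppress=True)
W={n:np.load(n+'W.npy') for n in ['top','scene']}
for nm,c in [('near',(451,153)),('far',(692,151))]:
    for z0,z1 in [(8,14),(14,20)]:
        o=cyl(W,0,c,37,z0,z1,0); a=np.vstack(o).astype(np.float32)
        print(nm,z0,[len(x) for x in o],'enc',cv2.minEnclosingCircle(a))
    # image silhouette: rays of footprint on z=0 by table-level blobs
    o=cyl(W,0,c,37,5,40,0)
    for x in o: 
        if len(x): print('  ext',x.min(0),x.max(0))
for n in W:
    o=cyl({n:W[n]},0,(522,342),66,12,20,0)[0].astype(np.float32); print('slab',n,len(o),cv2.minAreaRect(o))
    w=W[n].reshape(-1,3); m=(w[:,0]>370)&(w[:,0]<730)&(w[:,1]>-165)&(w[:,1]<-45)&(w[:,2]>10)&(w[:,2]<28); print('board',n,cv2.minAreaRect(w[m][:,:2].astype(np.float32)))
    m=(w[:,0]>370)&(w[:,0]<730)&(w[:,1]>-165)&(w[:,1]<-45); print('zmax',np.nanmax(w[m][:,2]))
    for k in ['near_camel','far_camel','lamp','shade']:
      for s in optics.place_of(n,k):
        if s['conf']>.3:
          ci=optics.camera_info(n); K=np.array(ci['camera_matrix']);R=np.array(ci['R']);t=np.array(ci['t']).ravel()
          ray=R.T@np.linalg.inv(K)@np.array([*s['at'],1]); C=-R.T@t; print(n,k,round(s['conf'],2),np.array(s['at']),C-ray*C[2]/ray[2])
E
```

```text
near 8 [30, 26] enc ((450.27911376953125, 155.1124725341797), 33.04738235473633)
near 14 [52, 35] enc ((452.7432556152344, 157.07943725585938), 30.511056900024414)
  ext [415.7 122.3] [479.7 182.7]
  ext [434.3 127.3] [487.9 186.8]
far 8 [27, 33] enc ((694.9140625, 150.0436553955078), 32.78158187866211)
far 14 [52, 44] enc ((692.7493896484375, 153.0657958984375), 31.65741729736328)
  ext [657.1 117.5] [721.3 183.3]
  ext [671.5 117.1] [727.  182.2]
slab top 629 ((521.6467895507812, 341.673828125), (77.68668365478516, 99.61222076416016), 78.76071166992188)
board top ((548.2689819335938, -105.25338745117188), (320.2226867675781, 80.25895690917969), 6.644636154174805)
zmax 154.48741586589904
top near_camel 0.84 [215.  234.5] [461.3 153.3   0. ]
top near_camel 0.82 [248.3 253.1] [409.3  52.9   0. ]
top far_camel 0.74 [219.3 158.2] [691.5 150.7   0. ]
top lamp 0.66 [151.6 213.1] [519.8 345.    0. ]
top lamp 0.66 [ 99.6 216.7] [505.  499.5   0. ]
top shade 0.65 [366.2 189.1] [ 608.5 -292.     0. ]
slab scene 405 ((521.4739379882812, 343.0045471191406), (78.44041442871094, 104.65829467773438), 77.8475341796875)
board scene ((549.6044921875, -103.1058349609375), (323.673828125, 84.97499084472656), 6.474857807159424)
zmax 156.31582955655642
scene near_camel 0.75 [338.6 233.7] [444.8 158.    0. ]
scene near_camel 0.74 [318.4 221.6] [430.7  68.6   0. ]
scene far_camel 0.63 [298.9 276.4] [685.  152.5   0. ]
scene lamp 0.65 [374.4 272.3] [535.7 339.1   0. ]
scene lamp 0.63 [426.2 283. ] [485.6 490.1   0. ]
scene shade 0.96 [209.6 212.2] [ 608.6 -281.7    0. ]
```

The lamp to use is the natural beige/white one at top (152,212). The pink one at (101,216) is the look-alike. The grey near camel is at (213,237), the green look-alike at (246,251), and the far camel at (217,157). The crop confirms the colours, and the measured camel spacing is 240 mm.

Call:
send_rows:
  targets:
    - [[0, 0, -0.0135, 0.085, 0.204, 0, -1], [0, 0, -0.0135, 0.085, 0.204, 0, -1], [0, 0, -0.0135, 0.085, 0.204, 0, -1], [0, 0, -0.0135, 0.085, 0.204, 0, -1], [0, 0, -0.0135, 0.085, 0.204, 0, -1], [0, 0, -0.0135, 0.085, 0.204, 0, -1], [0, 0, -0.0135, 0.085, 0.204, 0, -1], [0, 0, -0.0135, 0.085, 0.204, 0, -1], [0, 0, -0.0135, 0.085, 0.204, 0, -1], [0, 0, -0.0135, 0.085, 0.204, 0, -1], [0, 0, -0.0135, 0.085, 0.204, 0, -1]]
  grip_force: 30

```text
time_s: 2.7
ee_pos: [336.8, -104.8, 214.4]
ee_rot: [180.0, -0.1, 1.6]
force: [0.7, -0.2, -0.8]
gripper_width: 91.4
gripper_force: 0.0
```

Call:
send_rows:
  targets:
    - [[0, 0, -0.0135, 0.085, 0.204, 0, -1], [0, 0, -0.0135, 0.085, 0.204, 0, -1], [0, 0, -0.0135, 0.085, 0.204, 0, -1], [0, 0, -0.0135, 0.085, 0.204, 0, -1], [0, 0, -0.0135, 0.085, 0.204, 0, -1], [0, 0, -0.0135, 0.085, 0.204, 0, -1], [0, 0, -0.0135, 0.085, 0.204, 0, -1], [0, 0, -0.0135, 0.085, 0.204, 0, -1], [0, 0, -0.0135, 0.085, 0.204, 0, -1], [0, 0, -0.0135, 0.085, 0.204, 0, -1], [0, 0, -0.0135, 0.085, 0.204, 0, -1], [0, 0, 0, 0, 0, 0, -1]]

```text
time_s: 3.9
ee_pos: [524.8, 347.0, 212.7]
ee_rot: [-179.9, -0.0, -11.5]
force: [-0.8, 0.3, 0.3]
gripper_width: 90.9
gripper_force: 0.0
```

Call:
send_rows:
  targets:
    - [[0, 0, 0, -0.008, 0, -0.2, -1], [0, 0, 0, 0, 0, -0.2, -1], [0, 0, 0, 0, 0, -0.15, -1], [0, 0, 0, 0, 0, -0.1, -1], [0, 0, 0, 0, 0, 0, -1], [0, 0, 0, 0, 0, 0, -1]]

```text
time_s: 4.5
ee_pos: [522.0, 342.1, 84.5]
ee_rot: [180.0, -0.0, -11.7]
force: [-0.7, 0.2, 0.8]
gripper_width: 91.3
gripper_force: 0.0
```

Run:
```python
from h import *
print(env.state()['ee_pos'],env.state()['ee_rot'],env.state()['qpos'])
for n in ['scene']: p,d=grab(n); cv2.imwrite('pics/a_scene.png',cv2.resize(p[200:340,300:480],(720,560))[:,:,::-1])
```

```text
[521.96557568 342.05056685  84.49954408] [ 1.79998482e+02 -1.17317557e-02 -1.16852398e+01] [ 3.21863933e+01  2.84792974e+01  9.31808390e+01 -1.08385153e-02
  5.83324585e+01  1.33877323e+02]
```

View pics/a_scene.png

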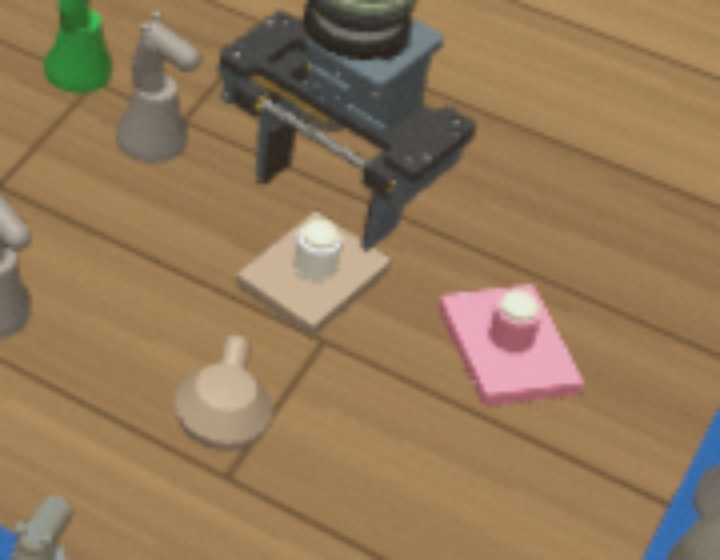

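The open fingers straddle the natural lamp (holder at about (318,250) in the crop), and the pink one is well clear. I'll descend and grip.

Call:
send_rows:
  targets:
    - [[0, 0, 0, 0, 0, -0.12, -1], [0, 0, 0, 0, 0, -0.12, -1], [0, 0, 0, 0, 0, -0.075, -1], [0, 0, 0, 0, 0, 0, -1], [0, 0, 0, 0, 0, 0, 1], [0, 0, 0, 0, 0, 0, 1], [0, 0, 0, 0, 0, 0, 1], [0, 0, 0, 0, 0, 0, 1], [0, 0, 0, 0, 0, 0, 1], [0, 0, 0, 0, 0, 0, 1], [0, 0, 0, 0, 0, 0, 1], [0, 0, 0, 0, 0, 0, 1]]
  grip_force: 30

```text
time_s: 5.75
ee_pos: [521.7, 342.2, 21.0]
ee_rot: [180.0, 0.0, -11.7]
force: [-0.2, 0.1, 0.6]
gripper_width: 33.6
gripper_force: 30.0
```

Call:
send_rows:
  targets:
    - [[0, 0, 0, 0, 0, 0.05, 1], [0, 0, 0, 0, 0, 0.15, 1], [0, 0, 0, 0, 0, 0.2, 1], [0, 0, 0, 0, 0, 0.2, 1], [0, 0, 0, 0, 0, 0.15, 1], [0, 0, 0, 0, 0, 0, 1]]

```text
time_s: 6.35
ee_pos: [524.0, 343.8, 176.1]
ee_rot: [-179.6, -0.4, -11.7]
force: [0.5, 1.0, -3.3]
gripper_width: 33.2
gripper_force: 30.0
```

Call:
send_rows:
  targets:
    - [[0, 0, 0.019, 0.02, -0.074, 0, 1], [0, 0, 0.02, 0.043, -0.16, 0, 1], [0, 0, 0.02, 0.043, -0.16, 0, 1], [0, 0, 0.02, 0.043, -0.16, 0, 1], [0, 0, 0.02, 0.043, -0.16, 0, 1], [0, 0, 0.02, 0.041, -0.15, 0, 1], [0, 0, 0, 0.02, -0.08, 0, 1], [0, 0, 0, 0, 0, 0, 1], [0, 0, 0, 0, 0, 0, 1]]

```text
time_s: 7.25
ee_pos: [571.7, 153.9, 169.9]
ee_rot: [-180.0, 0.1, -1.0]
force: [0.1, 0.8, -4.5]
gripper_width: 33.3
gripper_force: 30.0
```

Run:
```python
from h import *
s=env.state();print(s['ee_pos'],s['ee_rot'],s['force'])
p,d=grab('scene'); W=pts('scene',d); z=s['ee_pos'][2]-21
w=W.reshape(-1,3); m=(np.hypot(w[:,0]-572,w[:,1]-153)<66)&(w[:,2]>z+10)&(w[:,2]<z+19)
print(m.sum(),cv2.minAreaRect(w[m][:,:2].astype(np.float32)))
cv2.imwrite('pics/b.png',cv2.resize(p[160:320,230:420],(760,600))[:,:,::-1])
p,d=grab('top'); W=pts('top',d)
w=W.reshape(-1,3); m=(np.hypot(w[:,0]-572,w[:,1]-153)<66)&(w[:,2]>z+12)&(w[:,2]<z+20)
print(m.sum(),cv2.minAreaRect(w[m][:,:2].astype(np.float32)))
for c in [(452,155),(692,151)]:
    m=(np.hypot(w[:,0]-c[0],w[:,1]-c[1])<60)&(w[:,2]>10)
    print(w[m&(w[:,2]>100)&(w[:,2]<135)].mean(0))
```

```text
[571.66669012 153.88728691 169.860054  ] [-1.79973558e+02  1.33359727e-01 -1.02512143e+00] [ 0.08748005  0.77088647 -4.54869741]
315 ((571.867431640625, 155.69253540039062), (78.38548278808594, 107.42996215820312), 88.6566162109375)
183 ((567.0819702148438, 154.14328002929688), (76.27892303466797, 89.86200714111328), 89.34597778320312)
[nan nan nan]
[690.31432883 149.24251975 118.96571763]<stdin>:12: RuntimeWarning: Mean of empty slice.
  ret = um.true_divide(
```

View pics/b.png

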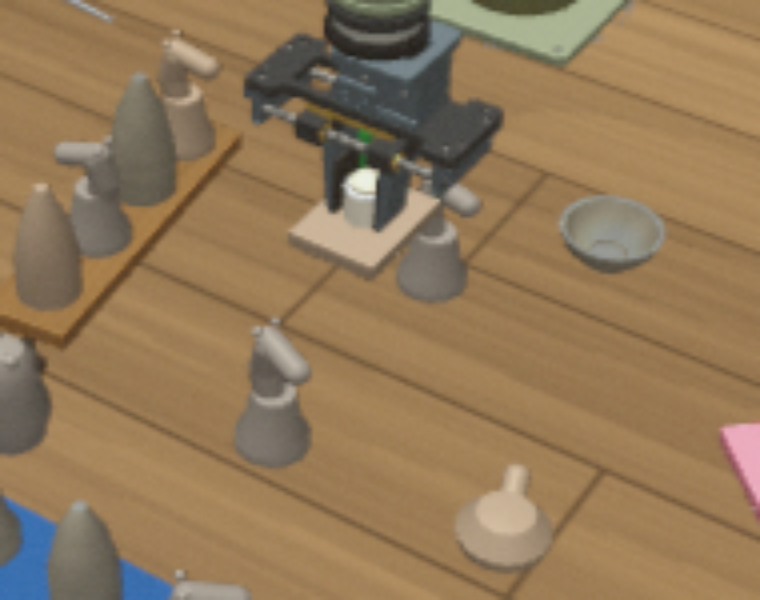

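The lamp hangs level between the camels, with the slab centre near (365,235) in the crop. I'll lower it.

Call:
send_rows:
  targets:
    - [[0, 0, 0, 0.003, -0.002, -0.1, 1], [0, 0, 0, 0, 0, -0.2, 1], [0, 0, 0, 0, 0, -0.2, 1], [0, 0, 0, 0, 0, -0.13, 1], [0, 0, 0, 0, 0, -0.06, 1], [0, 0, 0, 0, 0, -0.025, 1], [0, 0, 0, 0, 0, 0, 1], [0, 0, 0, 0, 0, 0, 1]]

```text
time_s: 8.15
ee_pos: [574.2, 153.7, 29.5]
ee_rot: [-180.0, -0.2, -0.9]
force: [-0.0, -1.1, -4.3]
gripper_width: 33.6
gripper_force: 30.0
```

Call:
send_rows:
  targets:
    - [[0, 0, 0, 0, 0, -0.01, 1], [0, 0, 0, 0, 0, -0.01, 1], [0, 0, 0, 0, 0, 0, 1], [0, 0, 0, 0, 0, 0, 1]]

```text
time_s: 8.55
ee_pos: [573.0, 153.1, 24.2]
ee_rot: [180.0, -0.0, -1.0]
force: [-0.1, 0.8, -5.0]
gripper_width: 33.5
gripper_force: 30.0
```

Call:
send_rows:
  targets:
    - [[0, 0, 0, 0, 0, -0.008, 1], [0, 0, 0, 0, 0, -0.007, 1], [0, 0, 0, 0, 0, 0, 1], [0, 0, 0, 0, 0, 0, 1]]

```text
time_s: 8.95
ee_pos: [573.0, 153.1, 21.0]
ee_rot: [180.0, -0.0, -1.0]
force: [1.3, 0.4, -3.4]
gripper_width: 33.1
gripper_force: 30.0
```

Call:
send_rows:
  targets:
    - [[0, 0, 0, 0, 0, -0.004, 1], [0, 0, 0, 0, 0, 0, 1], [0, 0, 0, 0, 0, 0, 1]]

```text
time_s: 9.25
ee_pos: [573.0, 153.1, 20.9]
ee_rot: [180.0, -0.0, -1.0]
force: [-2.0, -1.3, 5.5]
gripper_width: 33.6
gripper_force: 30.0
```

Contact with the table. I'll open the gripper and lift straight up.

Call:
send_rows:
  targets:
    - [[0, 0, 0, 0, 0, 0, -1], [0, 0, 0, 0, 0, 0, -1], [0, 0, 0, 0, 0, 0, -1], [0, 0, 0, 0, 0, 0, -1], [0, 0, 0, 0, 0, 0, -1], [0, 0, 0, 0, 0, 0, -1]]

```text
time_s: 9.85
ee_pos: [573.0, 153.1, 20.1]
ee_rot: [180.0, 0.0, -1.0]
force: [0.3, 0.6, -0.1]
gripper_width: 78.7
gripper_force: 0.0
```

Call:
send_rows:
  targets:
    - [[0, 0, 0, 0, 0, 0.08, -1], [0, 0, 0, 0, 0, 0.15, -1], [0, 0, 0, 0, 0, 0.2, -1], [0, 0, 0, 0, 0, 0.22, -1], [0, 0, 0, 0, 0, 0.22, -1], [0, 0, 0, 0, 0, 0.22, -1], [0, 0, 0, 0, 0, 0.06, -1]]

```text
time_s: 10.55
ee_pos: [575.2, 153.7, 256.0]
ee_rot: [-179.9, -0.6, -1.0]
force: [1.0, 0.1, 0.2]
gripper_width: 91.3
gripper_force: 0.0
```

Call:
send_rows:
  targets:
    - [[0, 0, -0.033, 0.014, -0.1, 0, -1], [0, 0, -0.033, 0.014, -0.22, 0, -1], [0, 0, -0.033, 0.014, -0.22, 0, -1], [0, 0, -0.033, 0.014, -0.22, 0, -1], [0, 0, -0.033, 0.014, -0.22, 0, -1], [0, 0, -0.033, 0.014, -0.22, 0, -1], [0, 0, -0.033, 0.014, -0.22, 0, -1], [0, 0, -0.033, 0.014, -0.22, 0, -1], [0, 0, -0.033, 0.014, -0.22, 0, -1], [0, 0, -0.033, 0.014, -0.22, 0, -1], [0, 0, -0.032, 0.013, -0.15, 0, -1], [0, 0, 0, 0, 0, 0, -1]]

```text
time_s: 11.75
ee_pos: [602.9, -296.9, 248.1]
ee_rot: [179.9, 0.1, -33.8]
force: [0.4, 0.4, -0.5]
gripper_width: 91.3
gripper_force: 0.0
```

Call:
send_rows:
  targets:
    - [[0, 0, 0, 0, 0, -0.1, -1], [0, 0, 0, 0, 0, -0.15, -1], [0, 0, 0, 0, 0, -0.1, -1], [0, 0, 0, 0, 0, 0, -1], [0, 0, 0, 0, 0, 0, -1]]

```text
time_s: 12.25
ee_pos: [603.7, -292.1, 180.2]
ee_rot: [-180.0, 0.0, -33.5]
force: [-0.1, 0.5, -0.0]
gripper_width: 91.5
gripper_force: 0.0
```

Run:
```python
from h import *
s=env.state();print(s['ee_pos'],s['ee_rot'],s['force'])
for n in ['scene','top']:
    p,d=grab(n); W=pts(n,d); w=W.reshape(-1,3)
    def rect(nm,c,r,z0,z1):
        m=(np.hypot(w[:,0]-c[0],w[:,1]-c[1])<r)&(w[:,2]>z0)&(w[:,2]<z1); print(n,nm,m.sum(),cv2.minAreaRect(w[m][:,:2].astype(np.float32)) if m.sum()>3 else '')
    rect('slab',(573,153),66,12,20); rect('dome',(573,153),30,50,65); rect('tab',(604,-293),40,105,127)
    for nm,c in [('near',(452,155)),('far',(692,151))]: rect(nm+'head',c,45,100,135)
    if n=='scene': cv2.imwrite('pics/c.png',cv2.resize(p[120:300,150:380],(766,600))[:,:,::-1])
```

```text
[ 603.65976198 -292.12771787  180.16480375] [-1.79996577e+02  4.23811238e-02 -3.34892838e+01] [-0.11366502  0.51889598 -0.00109245]
scene slab 325 ((572.26513671875, 154.33782958984375), (78.02117919921875, 105.00788879394531), 88.27401733398438)
scene dome 53 ((573.5145874023438, 155.5850830078125), (25.705013275146484, 28.050796508789062), 20.502212524414062)
scene tab 85 ((603.5610961914062, -292.0942077636719), (24.620079040527344, 44.21867752075195), 61.504886627197266)
scene nearhead 127 ((454.31072998046875, 168.0780029296875), (50.0840950012207, 28.32611083984375), 87.37454986572266)
scene farhead 143 ((696.1197509765625, 162.5651092529297), (51.42055130004883, 26.179367065429688), 74.68444061279297)
top slab 633 ((572.683349609375, 153.01016235351562), (99.13610076904297, 76.74764251708984), 0.7123698592185974)
top dome 80 ((572.3132934570312, 153.41481018066406), (27.4706974029541, 29.081878662109375), 39.20885467529297)
top tab 16 ((601.7220458984375, -299.4986267089844), (4.855676174163818, 35.76850128173828), 58.01729965209961)
top nearhead 165 ((453.004638671875, 164.24349975585938), (54.0304069519043, 24.36783790588379), 85.64360046386719)
top farhead 161 ((694.6196899414062, 157.65811157226562), (51.88313293457031, 25.07814598083496), 66.8467788696289)
```

View pics/c.png

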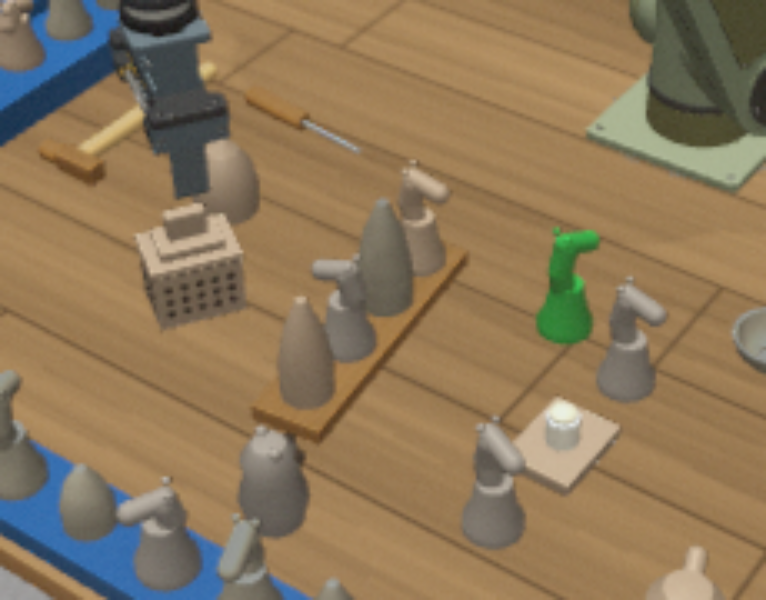

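The lamp stands at (565,440) in the crop, between the camels. The gripper is over the shade tab at (185,222). I'll descend onto the tab.

Call:
send_rows:
  targets:
    - [[0, 0, 0, 0, 0, -0.15, -1], [0, 0, 0, 0, 0, -0.15, -1], [0, 0, 0, 0, 0, -0.08, -1], [0, 0, 0, 0, 0, -0.04, -1], [0, 0, 0, 0, 0, 0, -1], [0, 0, 0, 0, 0, 0, 1], [0, 0, 0, 0, 0, 0, 1], [0, 0, 0, 0, 0, 0, 1], [0, 0, 0, 0, 0, 0, 1], [0, 0, 0, 0, 0, 0, 1], [0, 0, 0, 0, 0, 0, 1], [0, 0, 0, 0, 0, 0, 1]]
  grip_force: 45

```text
time_s: 13.55
ee_pos: [603.6, -292.9, 96.2]
ee_rot: [180.0, 0.0, -33.5]
force: [-1.0, -0.4, 0.3]
gripper_width: 38.4
gripper_force: 0.0
```

Call:
send_rows:
  targets:
    - [[0, 0, 0, 0, 0, 0, 1], [0, 0, 0, 0, 0, 0, 1], [0, 0, 0, 0, 0, 0, 1]]

```text
time_s: 13.85
ee_pos: [603.4, -293.2, 96.1]
ee_rot: [180.0, 0.0, -33.5]
force: [-1.5, -3.3, -4.5]
gripper_width: 15.8
gripper_force: 45.0
```

Call:
send_rows:
  targets:
    - [[0, 0, 0, 0, 0, 0.03, 1], [0, 0, 0, 0, 0, 0.08, 1], [0, 0, 0, 0, 0, 0.13, 1], [0, 0, 0, 0, 0, 0.16, 1], [0, 0, 0, 0, 0, 0.18, 1], [0, 0, 0, 0, 0, 0.17, 1], [0, 0, 0, 0, 0, 0.14, 1], [0, 0, 0, 0, 0, 0.08, 1], [0, 0, 0, 0, 0, 0.03, 1], [0, 0, 0, 0, 0, 0, 1], [0, 0, 0, 0, 0, 0, 1]]

```text
time_s: 14.95
ee_pos: [603.0, -292.5, 294.2]
ee_rot: [180.0, 0.2, -33.5]
force: [-0.3, -0.0, -6.3]
gripper_width: 16.1
gripper_force: 45.0
```

```bash
cat > m.py <<'E'
from h import *
np.set_printoptions(precision=2,suppress=True)
s=env.state();print(s['ee_pos'],s['ee_rot'],s['force'],s['gripper_width'])
c=s['ee_pos']; rim=c[2]-96
for n in ['scene','top']:
    p,d=grab(n); w=pts(n,d).reshape(-1,3); q=w-np.array([c[0],c[1],rim])
    near=np.hypot(q[:,0],q[:,1])<70
    a=near&(q[:,2]>74)&(q[:,2]<85); r=cv2.minAreaRect(w[a][:,:2].astype(np.float32)); print(n,'roof',a.sum(),r)
    for _ in range(2):
        P=np.c_[q[a][:,:2],np.ones(a.sum())]; f=np.linalg.lstsq(P,q[a][:,2],rcond=None)[0]
        res=np.abs(q[:,2]-np.c_[q[:,:2],np.ones(len(q))]@f); a=a&(res<1.5)
    print('  roof plane slope deg',np.degrees(np.arctan(f[:2])),'z',f[2])
    b=near&(q[:,2]>-15)&(q[:,2]<72); print('  lowest wall',np.nanpercentile(q[b][:,2],[0.5,2,5]) if b.sum() else '')
E
python3 m.py
```

```text
[ 602.95 -292.51  294.24] [179.97   0.2  -33.54] [-0.29 -0.03 -6.25] 16.071624753378977
scene roof 223 ((601.8914794921875, -290.4781799316406), (84.59674835205078, 101.34104919433594), 55.86891174316406)
  roof plane slope deg [-0.39 -0.43] z 80.44250089783533
  lowest wall [1.14 4.08 6.06]
top roof 175 ((587.7244873046875, -282.0437927246094), (73.86492919921875, 63.113468170166016), 56.46339416503906)
  roof plane slope deg [-0.63 -0.2 ] z 80.2410456538463
  lowest wall [3.81 5.42 7.35]
```

Call:
send_rows:
  targets:
    - [[0, 0, 0.026, -0.011, 0.06, 0, 1], [0, 0, 0.026, -0.011, 0.12, 0, 1], [0, 0, 0.026, -0.011, 0.17, 0, 1], [0, 0, 0.026, -0.011, 0.2, 0, 1], [0, 0, 0.026, -0.011, 0.2, 0, 1], [0, 0, 0.026, -0.011, 0.2, 0, 1], [0, 0, 0.026, -0.011, 0.2, 0, 1], [0, 0, 0.026, -0.011, 0.2, 0, 1], [0, 0, 0.026, -0.011, 0.2, 0, 1], [0, 0, 0.026, -0.011, 0.2, 0, 1]]

```text
time_s: 16.05
ee_pos: [580.3, 59.5, 295.9]
ee_rot: [-180.0, 0.1, -9.9]
force: [0.8, 0.9, -6.1]
gripper_width: 15.6
gripper_force: 45.0
```

Call:
send_rows:
  targets:
    - [[0, 0, 0.026, -0.011, 0.17, 0, 1], [0, 0, 0.026, -0.011, 0.12, 0, 1], [0, 0, 0.026, -0.011, 0.1, 0, 1], [0, 0, 0.026, -0.011, 0.06, 0, 1], [0, 0, 0, 0, 0.03, 0, 1], [0, 0, 0, 0, 0, 0, 1], [0, 0, 0, 0, 0, 0, 1], [0, 0, 0, 0, 0, 0, 1]]

```text
time_s: 16.85
ee_pos: [572.9, 152.1, 296.1]
ee_rot: [180.0, 0.0, -0.9]
force: [-0.4, -1.0, -4.6]
gripper_width: 15.9
gripper_force: 45.0
```

```bash
python3 m.py
python3 - <<'E'
from h import *
p,d=grab('scene'); w=pts('scene',d).reshape(-1,3)
m=(np.hypot(w[:,0]-573,w[:,1]-153)<66)&(w[:,2]>12)&(w[:,2]<20); print(cv2.minAreaRect(w[m][:,:2].astype(np.float32)))
E
```

```text
[572.89 152.13 296.14] [179.97   0.    -0.86] [-0.43 -1.05 -4.59] 15.936813904245987
scene roof 286 ((574.047607421875, 151.78944396972656), (77.99214172363281, 103.85714721679688), 89.89024353027344)
  roof plane slope deg [-0.32 -1.2 ] z 80.56738445059561
  lowest wall [1.19 3.39 5.81]
top roof 278 ((571.3248901367188, 152.24574279785156), (74.40668487548828, 95.77557373046875), 89.27179718017578)
  roof plane slope deg [ 0.15 -0.06] z 80.50036334440045
  lowest wall [1.14 2.51 5.05]
((573.0341186523438, 155.46533203125), (78.41136932373047, 106.38862609863281), 86.85816192626953)
```

Call:
send_rows:
  targets:
    - [[0, 0, 0, -0.003, 0.009, -0.04, 1], [0, 0, 0, 0, 0, -0.08, 1], [0, 0, 0, 0, 0, -0.11, 1], [0, 0, 0, 0, 0, -0.12, 1], [0, 0, 0, 0, 0, -0.1, 1], [0, 0, 0, 0, 0, -0.06, 1], [0, 0, 0, 0, 0, -0.04, 1], [0, 0, 0, 0, 0, -0.03, 1], [0, 0, 0, 0, 0, -0.02, 1], [0, 0, 0, 0, 0, 0, 1], [0, 0, 0, 0, 0, 0, 1], [0, 0, 0, 0, 0, 0, 1]]

```text
time_s: 18.2
ee_pos: [572.6, 155.0, 176.9]
ee_rot: [-180.0, -0.1, -0.8]
force: [-0.2, -0.3, -5.2]
gripper_width: 15.9
gripper_force: 45.0
```

```bash
python3 m.py
python3 - <<'E'
from h import *
for n in ['scene','top']:
    p,d=grab(n); w=pts(n,d).reshape(-1,3)
    m=(np.hypot(w[:,0]-573,w[:,1]-153)<66)&(w[:,2]>12)&(w[:,2]<20); print(n,m.sum(),cv2.minAreaRect(w[m][:,:2].astype(np.float32)))
    m=(np.hypot(w[:,0]-573,w[:,1]-153)<25)&(w[:,2]>20)&(w[:,2]<70); print('lamp top',w[m][:,2].max() if m.any() else '')
    m=(np.hypot(w[:,0]-573,w[:,1]-153)<66)&(w[:,2]>66)&(w[:,2]<150); print('shade low',np.percentile(w[m][:,2],[0.2,1,3]))
    if n=='scene': cv2.imwrite('pics/d.png',cv2.resize(p[160:300,250:420],(728,600))[:,:,::-1])
E
```

```text
[572.61 155.02 176.87] [-179.98   -0.08   -0.78] [-0.2  -0.29 -5.18] 15.8634523603951
scene roof 272 ((573.0137939453125, 156.12997436523438), (77.74209594726562, 104.63578796386719), 89.1886978149414)
  roof plane slope deg [ 0.05 -0.26] z 80.39393455463862
  lowest wall [2.   3.67 5.68]
top roof 204 ((568.6475219726562, 154.51828002929688), (73.15975189208984, 91.4957275390625), 89.11841583251953)
  roof plane slope deg [-0.66 -0.03] z 80.03393271179314
  lowest wall [0.16 0.87 4.04]
scene 309 ((573.9241333007812, 154.48794555664062), (108.10807800292969, 79.10108184814453), 0.3303336501121521)
lamp top 47.10786810142065
shade low [79.95531038 81.37873574 83.96742439]
top 82 ((546.0859985351562, 132.25424194335938), (44.83489990234375, 32.61956787109375), 1.6780743598937988)
lamp top 
shade low [83.67451886 84.37966135 85.19937402]
```

View pics/d.png

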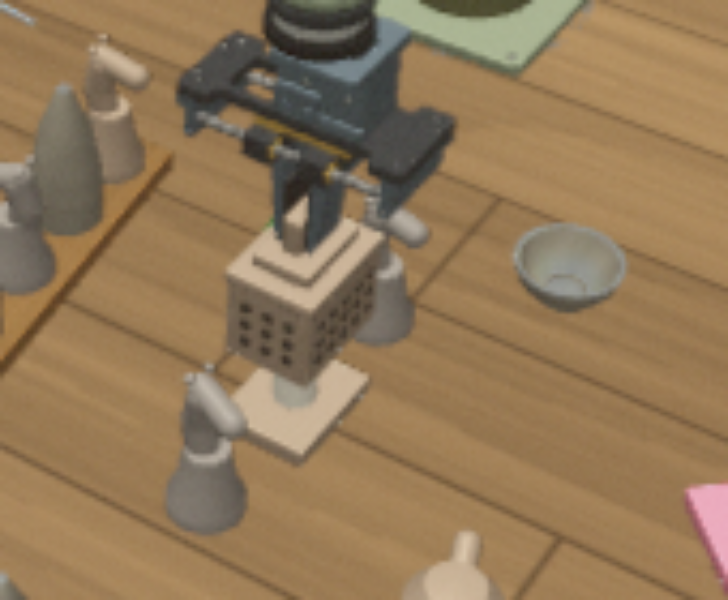

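The picture shows the shade level and centred over the lamp (gap at about (295,375)), clear of the camels. One small y correction, then I'll settle and hand in.

Call:
send_rows:
  targets:
    - [[0, 0, 0, 0, -0.003, -0.002, 1], [0, 0, 0, 0, -0.003, -0.002, 1], [0, 0, 0, 0, 0, 0, 1], [0, 0, 0, 0, 0, 0, 1], [0, 0, 0, 0, 0, 0, 1], [0, 0, 0, 0, 0, 0, 1], [0, 0, 0, 0, 0, 0, 1], [0, 0, 0, 0, 0, 0, 1]]

```text
time_s: 19.2
ee_pos: [572.2, 153.7, 175.4]
ee_rot: [180.0, -0.0, -0.8]
force: [0.7, 0.3, -4.9]
gripper_width: 15.6
gripper_force: 45.0
```

```bash
python3 m.py; python3 -c "
from workcell import env
print(env.state()['qvel'],env.job_done())"
```

```text
[572.18 153.75 175.38] [179.99  -0.    -0.78] [ 0.72  0.26 -4.85] 15.618195406394149
scene roof 266 ((572.2554931640625, 155.29598999023438), (74.89417266845703, 106.08028411865234), 88.53911590576172)
  roof plane slope deg [-0.05 -0.4 ] z 80.48903459197683
  lowest wall [0.9  2.4  5.15]
top roof 216 ((568.4242553710938, 153.1460723876953), (74.29652404785156, 91.35302734375), 89.31039428710938)
  roof plane slope deg [ 0.6  -0.28] z 80.61693749793342
  lowest wall [1.49 2.52 4.29]
the job is handed in; nothing more can be done
[ 0.02666592 -0.02224348  0.07405676 -0.07358483 -0.04141793 -0.033684  ] None
```

I set the lamp down midway between the grey camels, in line with them; the shade is held still and level, centred over it with its rim about 2 cm above the lamp's top, and I handed the job in at about 19 s, no verdict returned.

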